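# Serving spoon out of the short drawer

### The job

Get the long yellow serving spoon out of the little pine drawer chest: pull the drawer open to its stop and take the spoon out through the opening. The drawer opens less than the spoon's length, so lift the bowl end up over the drawer front first and draw the handle out from under the chest top at a slant, without forcing it. Finish while holding the spoon still in the gripper, the whole of it at least 5 cm higher than the chest's top and touching nothing but the gripper, and leave the tin, the jar and the plates in their places.

Things in the scene. Friction and masses are not known exactly. Their poses are not given: they have to be found in the camera images.
- chest: low pine chest fixed to the shelf: 330 deep (its x), 200 wide (its y), 78 high, with one drawer in front. Origin at the centre of its underside; its -x axis points out of its front. The mouth from which the drawer slides out (along -x) lies at chest x = -0.165 m; there the 12 thick top board, underside at height 66, ends 6 further out
- drawer (a joint): opening of the drawer, m: 0 shut, 0.175 at its stop. Slides stiffly (1.5 N and a little more with speed), stays where left. Inside 275 long, 160 wide; floor 18 above the shelf, side walls up to height 52, front board 14 thick, up to height 64, its inner face at chest x = -0.165 m minus this value
- drawer_handle (a point): middle of the drawer's steel bow handle: a level round bar 10 thick and 88 long, along the chest's y axis, 44 above the shelf; its centre line stands 40 out from the front board, so 35 is free behind it. The point moves with the drawer; its x axis is the chest's x axis
- spoon: yellow plastic serving spoon, 250 long, about 70 g, lying lengthwise in the drawer, bowl towards the drawer front. Origin under its middle at resting level; x axis along it to the bowl end, z up. Oval bowl 87 x 62, 22 deep; straight handle 13 wide, 9 thick, centre line sloping from 19 above resting level at x = 0.04 m to 5 at x = -0.125 m, the last 40 being 19 wide
- spoon_tip (a point): outer end of the bowl, at the rim: spoon x = 0.125 m, 20 above the resting level
- spoon_tail (a point): end of the handle: spoon x = -0.125 m, 5 above the resting level
- spoon_neck (a point): middle of the handle 18 behind the bowl, near the balance point: spoon x = 0.020 m, 18 above resting level; good to grip across the 13 wide handle. Same axes as the spoon
- tin: closed aluminium tin, 87 across, 70 high, 250 g or so, standing on the rear half of the chest's top; origin at the centre of its underside. To be left alone
- jar: amber glass treat jar, 120 across, 110 high, its flap lid propped back against the tiles up to height 215; beyond the chest. Origin at the centre of its underside. To be left alone
- plate1: white ceramic plate 170 across standing upright in the slotted wooden rack (150 x 115, 70 high) to the robot's right; origin at its lowest point, 10 above the shelf, its faces look along its y axis. To be left alone
- plate2: the same, in the middle slot, 38 from its neighbours
- plate3: the same, in the third slot
Things that resemble listed ones, but are neither listed nor needed, are in the scene too. Leave any blue look-alike of the plate2 alone.

How it is judged:
On the way, in this order (a step that is already met when the one before it is completed fails the run):
1. the drawer is pulled open to its stop (within 8 mm) (value of joint drawer above 0.167 m), for 0.2 s.
2. the spoon stands at a slant in the opening: bowl end above the drawer front, tail still under the chest top (height (world z) of spoon_tip above 0.075 m and x of spoon_tail in the frame of chest above -0.165 m and x of spoon_tip in the frame of chest below -0.165 m and height (world z) of spoon_tail below 0.066 m), for 0.05 s.
At the end, for the whole second after the job is handed in: the spoon is gripped by the fingers and at rest (under 0.03 m/s), both of its ends and its middle at least 50 mm above the chest's top (128 mm above the shelf), and it touches neither chest, drawer, tin, jar nor plates (height (world z) of each of spoon_tip, spoon_tail, spoon above 0.128 m and contact force between the fingers and spoon above 1 N and contact force between spoon and chest below 0.1 N and contact force between spoon and tin below 0.1 N and contact force between spoon and jar below 0.1 N and contact force between spoon and plate1 below 0.1 N and contact force between spoon and plate2 below 0.1 N and contact force between spoon and plate3 below 0.1 N and linear speed of spoon below 0.03 m/s); the arm keeps its last pose, push and grip.
It fails at once if the spoon is forced against the chest or its drawer with over 40 N (contact force between spoon and chest above 40 N).
It fails at once if the tin is moved more than 25 mm (distance of tin from where it was at the start of the episode above 0.025 m).
It fails at once if the jar is moved more than 25 mm (distance of jar from where it was at the start of the episode above 0.025 m).
It fails at once if a plate is moved more than 25 mm (distance of any of plate1, plate2, plate3 from where it was at the start of the episode above 0.025 m).
It also fails if it takes over 54 s, if anything falls off the work surface, if the arm or the gripper's body presses on something with over 40 N, if the wrist force passes 120 N, or if a joint passes its speed limit or range.

### The arm

A 6-joint arm with a two-finger parallel gripper is mounted at the origin on the work surface. World frame = base frame: x ahead of the robot, y to its left, z up, the work surface at z = 0. Lengths are in m, angles in rad, forces in N, time in s.
With the tool pointing down it reaches from about 0.325 to 0.75 m from the base axis. Payload 7.6 kg.
Tool frame: the origin (TCP) lies between the finger pads; the fingertips stand 8 mm ahead of it and the grasp point (between the pads) lies 11 mm behind it (manip.tip_extent is the distance from the TCP to the fingertips, in m); z points along the fingers, y is the line along which they close (so a half turn about z gives the same grasp; the last joint's range is limited). The gripper opens to 85 mm and grips with 20 to 120 N. Pads are 22 mm wide; open, the fingers measure 114 mm over their backs; the gripper's body (76 mm by 85 mm) begins 54 mm behind the grasp point. The pads swing forward as they close: fully open they stand 13 mm farther back than shut.
Start: joints at [1.171, 0.052, 1.401, -0, 1.689, -0.07], TCP at [0.17, 0.497, 0.239] pointing down, gripper open.
Joint ranges: [-2.9, 2.9], [-0.91, 2.17], [0.12, 2.37], [-1.06, 4.2], [0.26, 2.73], [-2.93, 2.93]. Speed limits (rad/s): [2.57, 2.57, 3.01, 3.14, 3.14, 3.14].

### API

Orientations are given as a unit quaternion [x, y, z, w].
In Python, from workcell import manip gives the robot as it stands. The module is installed in compiled form; this text tells all that it offers.
- The arm moves only by the tool play_rows, never from a script. Its argument "motion" is a list of rows, each a list of 3 entries, a list of its own where there are three numbers: the closure, from -1 (fully open) to 1 (shut), then the shift along the tool's x, y, z scaled (see below), then the turn, a rotation vector about the tool's x, y, z scaled (see below). A call has 1 to 12 rows; each row is the pose to reach, as a shift and turn from the pose commanded when the call began, along the tool's axes at that moment, turning the shorter way round; what a row does not reach only later rows make up. The controller multiplies each number of a shift by 250 mm and each number of a turn by 360 degrees. A row lasts 1/12 s, in which the tool goes at most 41.7 mm and 7.16 degrees, less where a joint would pass 70% of its speed; a pose out of reach is approached as far as the arm can. A call with a number of a shift or a turn outside -1 to 1 is refused whole. A call with a gripper value outside its range is refused whole. The fingers move at their own pace and stop on an object; the grip force is fixed at half the most. Time passes only in rows, so rows that repeat a pose let the fingers close. It gives the time, the measured TCP pose, the force, the opening and the grip force at its end, in the units of the state.
- manip.get_state(): the state, without advancing time (a new reading comes with each control period).
- manip.read_camera(name): name is "scene" or "side" or "wrist"; returns the picture (400x640x3 uint8, red, green, blue); there is no depth.
- manip.camera_params(name): a dict with "mtx" (3x3 intrinsics, pixels), "dist" ([k1, k2, p1, p2, k3] as OpenCV has them; the pictures are not rectified), "R" (3x3) and "t" (3): a world point X has camera coordinates R X + t; the wrist camera has in their place "tool_from_camera" (4x4, takes a point from camera to tool coordinates, whose origin is the TCP and whose axes are the flange's). Camera axes: x right, y down, z forward; pixel columns grow to the right and rows downward; lengths in m; the calibration is good to about 2 mm. A picture is of the moment at which its call begins: read the wrist's pose just before it. camera_params takes no time and is no camera call.
- manip.job_done(): hands the job in; it is judged then, once.
The state is a dict: "t": time; "joints": joint angles; "joint_velocities": joint speeds; "joint_efforts": joint torques, N m; "tool_pos": TCP position; "eef_rot": TCP orientation; "force": force on the tool from outside, world axes, zero at the start; "ft_torque": the same for the moment, N m; "gripper_width": finger opening in m; "gripper_force": force on a finger pad.
Only numpy, scipy, OpenCV 4.12 (cv2) and the standard library are available. Lean on these libraries where they do the work, as an engineer would, in place of code of your own. Each camera call takes 0.05 s, during which the arm holds its last target. There are 200 camera calls.

## Working session

There is one attempt and no reset: what is moved stays moved. The work goes in short steps, Python scripts to look and compute and a tool call to move; the robot and the scene stay as the last step left them, time stands still between calls to the robot, and variables do not carry over. Pictures are saved under pics/ and viewed, at most 10 in all, crops included, and the job is handed in when it is done.

Besides the shell and the picture viewer there is one more tool, called as name([rows], argument=value, ...), one row to a line, values as JSON. play_rows: Moves the arm, as the interface text tells. Shifts and turns lie within -1 to 1; 1 stands for 250 mm of shift or 360 degrees of turn. Its arguments: {"type":"object","properties":{"motion":{"type":"array"}},"required":["motion"]}

```bash
mkdir -p pics
cat > h.py <<'E'
import numpy as np, cv2
from scipy.spatial.transform import Rotation as R
from workcell import manip
def save(n,f):
    s=manip.get_state(); im=manip.read_camera(n); cv2.imwrite(f'pics/{f}.png',im[:,:,::-1]); return im,s
def cam(n,s=None):
    p=manip.camera_params(n)
    if n=='wrist':
        T=np.eye(4); T[:3,:3]=R.from_quat(s['eef_rot']).as_matrix(); T[:3,3]=s['tool_pos']
        M=np.linalg.inv(T@np.array(p['tool_from_camera'])); Rm,t=M[:3,:3],M[:3,3]
    else: Rm,t=np.array(p['R']),np.array(p['t'])
    return np.array(p['mtx']),np.array(p['dist']),Rm,t
def ray(c,px,z):
    K,d,Rm,t=c
    u=cv2.undistortPoints(np.array(px,float).reshape(-1,1,2),K,d).reshape(-1,2)
    D=np.c_[u,np.ones(len(u))]@Rm; o=-Rm.T@t
    return o+D*((z-o[2])/D[:,2])[:,None]
def proj(c,X):
    K,d,Rm,t=c
    return cv2.projectPoints(np.array(X,float).reshape(-1,1,3),cv2.Rodrigues(Rm)[0],t,K,d)[0].reshape(-1,2)
E
python3 - <<'E'
from h import *
a,s=save('scene','scene0'); b,_=save('side','side0'); c,_=save('wrist','wrist0')
print(s)
for n in('scene','side'):
    c=cam(n); print(n,-c[2].T@c[3],c[2][2])
print(manip.camera_params('wrist')['tool_from_camera'])
E
```

```text
{'t': 0.0, 'joints': array([ 1.17072373e+00,  5.28164889e-02,  1.40175793e+00, -5.88229733e-07,
        1.68856083e+00, -7.02814430e-02]), 'joint_velocities': array([ 2.20570439e-04, -1.17427694e-03, -3.44211998e-05,  1.52253189e-03,
       -7.22629715e-04, -8.99969543e-04]), 'joint_efforts': array([-2.11062150e-03, -3.81659639e+01, -3.60191095e+01, -2.05744291e-04,
        6.16690319e-03, -2.65153710e-05]), 'tool_pos': array([0.16987549, 0.49645204, 0.23846625]), 'eef_rot': array([ 1.64149311e-01,  9.86435203e-01, -7.50133966e-04, -1.79439887e-04]), 'force': array([-0.20546361,  0.417051  ,  1.02466804]), 'ft_torque': array([-0.04645659,  0.03290402,  0.00862687]), 'gripper_force': 0.0, 'gripper_width': 0.08530255464377264}
scene [1.21358246 0.59281911 0.82954038] [-0.48895494 -0.56981013 -0.66048427]
side [ 0.15392129 -0.75225495  0.80472627] [ 0.4104265  0.646582  -0.6430255]
[[ 2.69421949e-04 -9.50471382e-01 -3.10811968e-01  8.12961181e-02]
 [ 9.99999616e-01 -3.11473939e-06  8.76357233e-04  1.42526802e-05]
 [-8.33920569e-04 -3.10812085e-01  9.50471016e-01 -1.36015207e-01]
 [ 0.00000000e+00  0.00000000e+00  0.00000000e+00  1.00000000e+00]]
```

View pics/scene0.png

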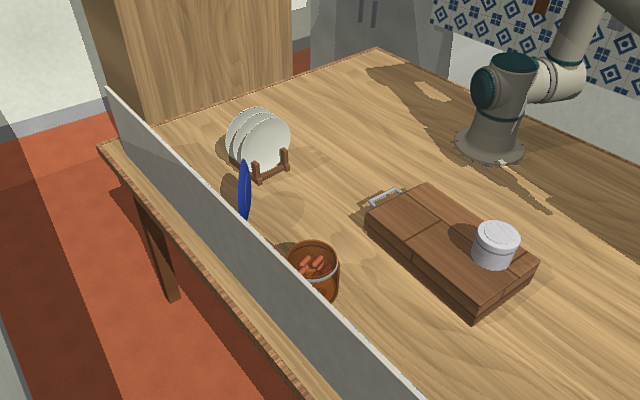

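View pics/side0.png

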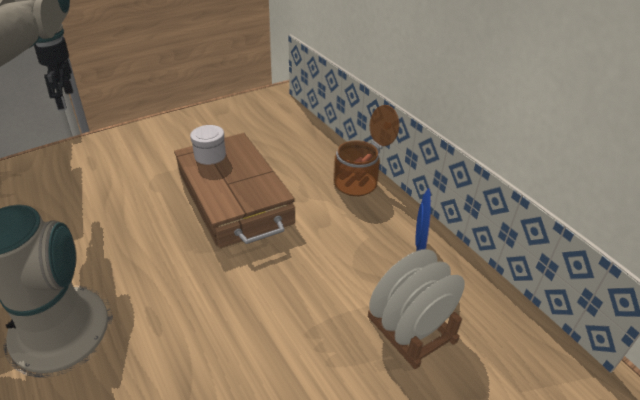

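The scene view shows the shut chest: top corners at about (425,183), (366,213), (472,309), (538,262), handle at about (385,197). In the side view the handle bar is at about (240,237)-(283,226). The blue plate look-alike at (245,190) is not needed. I'll refine the chest from the corners and the handle from an enlarged crop.

Run:
```python
from h import *
cs,cd=cam('scene'),cam('side')
print('top scene',ray(cs,[(425,183),(366,213),(472,309),(538,262)],.078).round(3).tolist())
print('top side',ray(cd,[(217,228),(293,201),(243,135),(177,153)],.078).round(3).tolist())
print('hand scene',ray(cs,[(371,205),(402,191)],.044).round(3).tolist())
print('hand side',ray(cd,[(240,238),(283,227)],.044).round(3).tolist())
a=cv2.imread('pics/side0.png')[120:250,165:305]; b=cv2.imread('pics/scene0.png')[170:320,350:550]
a=cv2.resize(a,None,fx=2.8,fy=2.8,interpolation=2); b=cv2.resize(b,None,fx=2,fy=2,interpolation=2)
o=np.zeros((max(a.shape[0],b.shape[0]),800,3),np.uint8); o[:a.shape[0],:a.shape[1]]=a; o[:b.shape[0],400:800]=b
cv2.imwrite('pics/crop0.png',o)
```

```text
top scene [[0.39, 0.058, 0.078], [0.59, 0.045, 0.078], [0.622, 0.373, 0.078], [0.41, 0.388, 0.078]]
top side [[0.38, 0.034, 0.078], [0.571, 0.033, 0.078], [0.59, 0.361, 0.078], [0.398, 0.367, 0.078]]
hand scene [[0.531, 0.007, 0.044], [0.427, 0.018, 0.044]]
hand side [[0.424, 0.013, 0.044], [0.525, -0.002, 0.044]]
```

View pics/crop0.png

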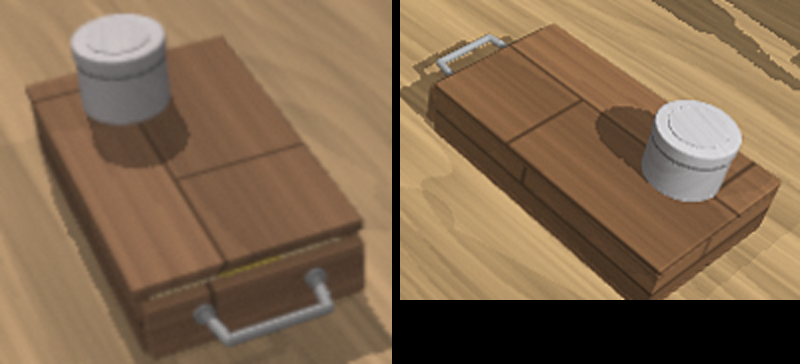

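The crop shows the handle bar at side (244,241)-(282,229) and scene (370,204)-(396,190). The refined top corners follow below. There is a yellow sliver of spoon at the drawer's gap.

Run:
```python
from h import *
from scipy.optimize import least_squares
cs,cd=cam('scene'),cam('side')
A=ray(cs,[(427.5,182.5),(366.5,211),(477.5,307.5),(540,260)],.078)
B=ray(cd,[(215.5,225.4),(293.6,199.3),(244.3,133.6),(175,152)],.078); 
print(A.round(3).tolist(),B.round(3).tolist())
H=np.r_[ray(cs,[(396,190),(370,204)],.044),ray(cd,[(244.3,240.7),(282,229)],.044)];print(H.round(3).tolist())
# chest local corners in order: near-robot front, far front, far back, near-robot back ; x out of back
L=np.array([[-.171,.1],[-.171,-.1],[.165,-.1],[.165,.1]]);
P=np.r_[A,B[[0,1,2,3]]][:,:2]; LL=np.r_[L,L]
def T(p,l):
    c,s=np.cos(p[2]),np.sin(p[2]); return l@np.array([[c,s],[-s,c]])+p[:2]
r=least_squares(lambda p:(T(p,LL)-P).ravel(),[.49,.2,1.55],loss='soft_l1',f_scale=.005)
print(r.x,r.fun.reshape(-1,2).round(3).tolist()); print('handle',T(r.x,np.array([[-.219,0]])),H.mean(0), np.rad2deg(r.x[2]))
```

```text
[[0.384, 0.061, 0.078], [0.584, 0.041, 0.078], [0.611, 0.378, 0.078], [0.401, 0.387, 0.078]] [[0.381, 0.043, 0.078], [0.575, 0.038, 0.078], [0.596, 0.366, 0.078], [0.395, 0.374, 0.078]]
[[0.437, 0.005, 0.044], [0.53, 0.002, 0.044], [0.428, 0.001, 0.044], [0.52, -0.007, 0.044]]
[0.49051902 0.21407218 1.51840006] [[-0.002, -0.012], [-0.003, -0.003], [-0.012, -0.004], [-0.002, -0.003], [0.001, 0.005], [0.006, 0.001], [0.003, 0.008], [0.004, 0.01]]
handle [[ 0.47904949 -0.00462727]] [4.78750131e-01 2.25029073e-04 4.40000000e-02] 86.99791525963916
```

```bash
cat >> h.py <<'E'
def rot(ychest,tilt=0.,yaw=None):
    "tool-down; tool y at world angle ychest (deg); extra tilt about tool y (deg)"
    a=np.deg2rad(ychest); y=np.array([np.cos(a),np.sin(a),0]); z=np.array([0,0,-1.]); x=np.cross(y,z)
    return R.from_matrix(np.c_[x,y,z])*R.from_euler('y',tilt,degrees=True)
def move(pos,rt,s=None):
    s=s or manip.get_state(); r0=R.from_quat(s['eef_rot'])
    print('shift',(r0.inv().apply(np.array(pos)-s['tool_pos'])/.25).round(3).tolist(),'turn',((r0.inv()*rt).as_rotvec()/2/np.pi).round(4).tolist())
E
python3 - <<'E'
from h import *
move([.479,-.002,.2],rot(87)); move([.33,.25,.238],rot(87))
E
```

```text
shift [-1.815, -1.486, 0.156] turn [-0.0002, -0.0, -0.0442]
shift [-0.925, -0.726, 0.003] turn [-0.0002, -0.0, -0.0442]
```

play_rows([
  [0.2, [-0.92, -0.73, 0], [0, 0, -0.044]],
  [0.2, [-0.92, -0.73, 0], [0, 0, -0.044]],
  [0.2, [-0.92, -0.73, 0], [0, 0, -0.044]],
  [0.2, [-0.92, -0.73, 0], [0, 0, -0.044]],
  [0.2, [-0.92, -0.73, 0], [0, 0, -0.044]],
  [0.2, [-0.92, -0.73, 0], [0, 0, -0.044]],
  [0.2, [-0.92, -0.73, 0], [0, 0, -0.044]],
  [0.2, [-0.92, -0.73, 0], [0, 0, -0.044]],
  [0.2, [-0.92, -0.73, 0], [0, 0, -0.044]],
])

```text
t: 0.9
tool_pos: [0.3295, 0.2478, 0.2392]
eef_rot: [0.029, 1.0, -0.0, 0.0]
force: [-0.1, -0.4, -0.8]
gripper_width: 0.034
gripper_force: 0.0
```

Run:
```python
from h import *
s=manip.get_state();print(s['tool_pos'],s['gripper_width']);move([.479,-.002,.2],rot(87))
```

```text
[0.32953445 0.24775591 0.23918685] 0.034033308605955624
shift [-0.655, -0.963, 0.157] turn [-0.0, 0.0, -0.0009]
```

play_rows([
  [0.2, [-0.655, -0.963, 0.157], [0, 0, 0]],
  [0.2, [-0.655, -0.963, 0.157], [0, 0, 0]],
  [0.2, [-0.655, -0.963, 0.157], [0, 0, 0]],
  [0.2, [-0.655, -0.963, 0.157], [0, 0, 0]],
  [0.2, [-0.655, -0.963, 0.157], [0, 0, 0]],
  [0.2, [-0.655, -0.963, 0.157], [0, 0, 0]],
  [0.2, [-0.655, -0.963, 0.157], [0, 0, 0]],
  [0.2, [-0.655, -0.963, 0.157], [0, 0, 0]],
  [0.2, [-0.655, -0.963, 0.157], [0, 0, 0]],
  [0.2, [-0.655, -0.963, 0.157], [0, 0, 0]],
])

```text
t: 1.73
tool_pos: [0.4791, 0.0019, 0.1997]
eef_rot: [0.026, 1.0, 0.0, -0.0]
force: [-0.3, 0.7, 0.2]
gripper_width: 0.034
gripper_force: 0.0
```

Run:
```python
from h import *
im,s=save('wrist','wrist1');print(s['tool_pos']); c=cam('wrist',s)
print(proj(c,[[.479,-.002,.044]]), proj(c,[[.523,.001,.044],[.435,-.005,.044]]))
```

```text
[0.47908241 0.00186561 0.19971346]
[[313.03095567 188.90534413]] [[318.25382114 229.04594498]
 [307.3268706  145.04094433]]
```

View pics/wrist1.png

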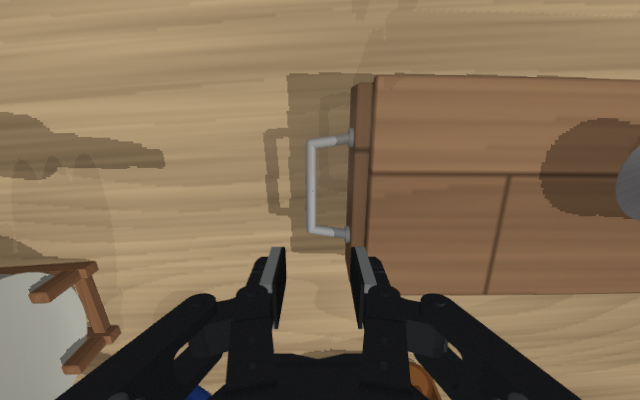

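The wrist view shows the handle bar from (311,142) to (313,232), centre (312,187), within 2 px of prediction. The chest side edges run (376,76)-(640,79) and (360,293)-(640,294), so the yaw is confirmed as well.

Run:
```python
from h import *
s=manip.get_state(); c=cam('wrist',s)
h=ray(c,[(311,142),(313,232),(312,187)],.044); print(h)
e=ray(c,[(376,76),(630,79),(362,293),(630,294)],.078); print(e)
for a,b in((0,1),(2,3)): d=e[b]-e[a]; print(np.rad2deg(np.arctan2(d[1],d[0])))
move([.479,-.001,.031],rot(87.))
```

```text
[[ 0.43237681 -0.00105557  0.044     ]
 [ 0.52631067 -0.00438534  0.044     ]
 [ 0.47710889 -0.00263796  0.044     ]]
[[0.37883478 0.05469288 0.078     ]
 [0.38890976 0.26527187 0.078     ]
 [0.58064088 0.04238841 0.078     ]
 [0.59996101 0.32351822 0.078     ]]
87.26082074879689
86.06863340769192
shift [-0.001, -0.013, 0.676] turn [0.0001, -0.0, 0.0002]
```

play_rows([
  [0.2, [0, -0.02, 0.12], [0, 0, 0]],
  [0.2, [0, -0.02, 0.24], [0, 0, 0]],
  [0.2, [0, -0.02, 0.34], [0, 0, 0]],
  [0.2, [0, -0.02, 0.42], [0, 0, 0]],
  [0.2, [0, -0.02, 0.5], [0, 0, 0]],
  [0.2, [0, -0.02, 0.57], [0, 0, 0]],
  [0.2, [0, -0.02, 0.63], [0, 0, 0]],
  [0.2, [0, -0.02, 0.67], [0, 0, 0]],
  [0.5, [0, -0.02, 0.67], [0, 0, 0]],
  [0.65, [0, -0.02, 0.67], [0, 0, 0]],
  [0.65, [0, -0.02, 0.67], [0, 0, 0]],
  [0.65, [0, -0.02, 0.67], [0, 0, 0]],
])

```text
t: 2.78
tool_pos: [0.4795, -0.004, 0.0336]
eef_rot: [0.026, 1.0, 0.0, 0.001]
force: [-0.2, -0.8, 0.6]
gripper_width: 0.0151
gripper_force: 0.0
```

play_rows([
  [0.65, [0, -0.03, 0], [0, 0, 0]],
  [0.65, [0, -0.07, 0], [0, 0, 0]],
  [0.65, [0, -0.12, 0], [0, 0, 0]],
  [0.65, [0, -0.18, 0], [0, 0, 0]],
  [0.65, [0, -0.24, 0], [0, 0, 0]],
  [0.65, [0, -0.3, 0], [0, 0, 0]],
  [0.65, [0, -0.36, 0], [0, 0, 0]],
  [0.65, [0, -0.42, 0], [0, 0, 0]],
  [0.65, [0, -0.48, 0], [0, 0, 0]],
  [0.65, [0, -0.54, 0], [0, 0, 0]],
  [0.65, [0, -0.58, 0], [0, 0, 0]],
  [0.65, [0, -0.6, 0], [0, 0, 0]],
])

```text
t: 3.78
tool_pos: [0.4707, -0.1561, 0.0328]
eef_rot: [0.028, 1.0, -0.0, 0.0]
force: [-0.3, 2.5, 0.3]
gripper_width: 0.015
gripper_force: 1.0
```

play_rows([
  [0.65, [0, -0.01, 0], [0, 0, 0]],
  [0.65, [0, -0.025, 0], [0, 0, 0]],
  [0.65, [0, -0.04, 0], [0, 0, 0]],
  [0.65, [0, -0.055, 0], [0, 0, 0]],
  [0.65, [0, -0.07, 0], [0, 0, 0]],
  [0.65, [0, -0.08, 0], [0, 0, 0]],
  [0.65, [0, -0.09, 0], [0, 0, 0]],
  [0.65, [0, -0.1, 0], [0, 0, 0]],
  [0.65, [0, -0.105, 0], [0, 0, 0]],
  [0.65, [0, -0.11, 0], [0, 0, 0]],
  [0.65, [0, -0.11, 0], [0, 0, 0]],
])

```text
t: 4.7
tool_pos: [0.4695, -0.1784, 0.0323]
eef_rot: [0.026, 1.0, 0.004, -0.0]
force: [-0.4, 18.5, 6.3]
gripper_width: 0.0152
gripper_force: 9.2
```

The force rose to 18 N, so the drawer is at its stop. I'll unhook, rise, and look at the spoon.

play_rows([
  [0.4, [0, 0.01, 0], [0, 0, 0]],
  [0.2, [0, 0.01, 0], [0, 0, 0]],
  [0.2, [0, 0.01, 0], [0, 0, 0]],
  [0.2, [0, 0.01, -0.1], [0, 0, 0]],
  [0.2, [0, 0.01, -0.2], [0, 0, 0]],
  [0.2, [0, 0.01, -0.35], [0, 0, 0]],
  [0.2, [0, 0.1, -0.5], [0, 0, 0]],
  [0.2, [0, 0.25, -0.65], [0, 0, 0]],
  [0.2, [0, 0.4, -0.8], [0, 0, 0]],
  [0.2, [0, 0.5, -0.9], [0, 0, 0]],
  [0.2, [0, 0.5, -0.9], [0, 0, 0]],
  [0.2, [0, 0.5, -0.9], [0, 0, 0]],
])

```text
t: 5.7
tool_pos: [0.4775, -0.0554, 0.2619]
eef_rot: [0.025, 1.0, -0.001, 0.004]
force: [0.8, 0.9, -0.2]
gripper_width: 0.0344
gripper_force: 0.0
```

Run:
```python
from h import *
im,s=save('wrist','wrist2');print(s['tool_pos'],s['eef_rot'])
side,_=save('side','side2');scene,_=save('scene','scene2')
for n,I in(('w',im),('side',side),('scene',scene)):
    hsv=cv2.cvtColor(I,cv2.COLOR_RGB2HSV); m=cv2.inRange(hsv,(22,150,80),(35,255,255))
    k,l,st,ce=cv2.connectedComponentsWithStats(m); i=1+np.argmax(st[1:,4]); print(n,st[i],ce[i])
    cv2.imwrite(f'pics/m_{n}.png',(l==i)*np.uint8(255))
a=cv2.resize(side[180:320,180:320],(400,400)); o=np.zeros((400,1040,3),np.uint8); o[:,:640]=im; o[:,640:]=a
cv2.imwrite('pics/view2.png',cv2.resize(o,None,fx=.76,fy=.76)[:,:,::-1])
```

```text
[ 0.47747573 -0.05538993  0.26191762] [ 2.53037268e-02  9.99672041e-01 -5.58552662e-04  3.90119120e-03]
w [299 193  22   7  73] [309.65753425 196.97260274]
side [268 241  26  25 251] [279.33067729 252.44621514]
scene [349 176  38  28 452] [364.90265487 187.17920354]
```

View pics/view2.png

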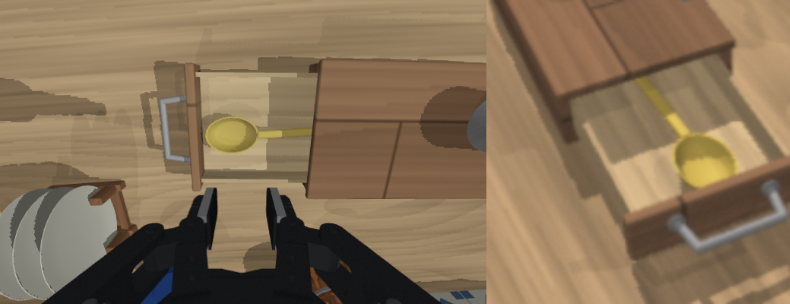

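The open drawer shows the spoon. In wrist pixels the bowl is around (305,177) and its handle runs from (340,177) to (411,174), under the chest top. It is the only yellow thing. Now measuring with a looser mask.

Run:
```python
from h import *
s=manip.get_state(); c=cam('wrist',s)
I=cv2.imread('pics/wrist2.png'); hsv=cv2.cvtColor(I,cv2.COLOR_BGR2HSV)
print(hsv[177,300],hsv[176,370],hsv[215,300])
m=cv2.inRange(hsv,(20,125,60),(35,255,255)); m[:130]=0;m[220:]=0
k,l,st,ce=cv2.connectedComponentsWithStats(m); i=1+np.argmax(st[1:,4]); print(st[i]); m=l==i
# handle midline, columns; bowl extents
for u in range(st[i][0],st[i][0]+st[i][2],8):
    v=np.where(m[:,u])[0]; print(u,v.min(),v.max(),end=' | ')
hp=[(u,np.where(m[:,u])[0].mean()) for u in (355,375,395)]
print(ray(c,hp,.037).round(4)); print('tip',ray(c,[(st[i][0],np.where(m[:,st[i][0]+1])[0].mean())],.038))
print('board',ray(c,[(248,85),(252,248),(265,170)],.064).round(4).tolist())
print('top edge',ray(c,[(424,80),(406,258)],.078).round(4).tolist())
# tip from fixed cameras
for n in('scene','side'):
    I=cv2.imread(f'pics/{n}2.png');h=cv2.cvtColor(I,cv2.COLOR_BGR2HSV); mm=cv2.inRange(h,(20,125,60),(35,255,255))
    k,l,st,ce=cv2.connectedComponentsWithStats(mm); i=1+np.argmax(st[1:,4]); v,u=np.where(l==i)
    X=ray(cam(n),np.c_[u,v],.038); j=X[:,1].argsort()[:6]; print(n,st[i],X[j].mean(0))
```

```text
[ 24 137 190] [ 24 136 191] [ 20  77 182]
[ 270  153  141   49 3371]
270 175 180 | 278 163 193 | 286 158 197 | 294 155 200 | 302 154 201 | 310 154 200 | 318 156 199 | 326 159 196 | 334 165 190 | 342 172 181 | 350 172 181 | 358 171 180 | 366 170 180 | 374 170 179 | 382 170 179 | 390 169 179 | 398 169 178 | 406 168 178 | [[ 0.4791 -0.012   0.037 ]
 [ 0.4791  0.0121  0.037 ]
 [ 0.4792  0.0363  0.037 ]]
tip [[ 0.475811   -0.11473864  0.038     ]]
board [[0.3719, -0.123, 0.064], [0.5558, -0.141, 0.064], [0.4611, -0.1149, 0.064]]
top edge [[0.3773, 0.0524, 0.078], [0.5717, 0.0417, 0.078]]
scene [349 176  39  28 495] [ 0.48513647 -0.11403412  0.038     ]
side [248 215  48  52 749] [ 0.48739347 -0.10126423  0.038     ]
```

Run:
```python
from h import *
s=manip.get_state(); print(s['joints'],s['tool_pos'])
move([.479,-.03,.16],rot(-1,0)); move([.479,-.03,.16],rot(-1,20)); move([.479,-.03,.16],rot(179,-20))
```

```text
[-1.97486272e-01 -8.02608504e-02  1.49843802e+00 -5.23868312e-04
  1.72503688e+00 -1.71448876e+00] [ 0.47581161 -0.05771951  0.25623825]
shift [-0.007, 0.112, 0.385] turn [-0.0002, -0.0002, 0.2442]
shift [-0.007, 0.112, 0.385] turn [-0.0428, 0.044, 0.2415]
shift [-0.007, 0.112, 0.385] turn [-0.0444, -0.0432, -0.253]
```

play_rows([
  [0.0, [0, 0, 0], [-0.043, 0.044, 0.2415]],
  [0.0, [0, 0, 0], [-0.043, 0.044, 0.2415]],
  [0.0, [0, 0, 0], [-0.043, 0.044, 0.2415]],
  [0.0, [0, 0, 0], [-0.043, 0.044, 0.2415]],
  [0.0, [0, 0.05, 0.1], [-0.043, 0.044, 0.2415]],
  [0.0, [0, 0.11, 0.2], [-0.043, 0.044, 0.2415]],
  [0.0, [0, 0.11, 0.3], [-0.043, 0.044, 0.2415]],
  [0.0, [0, 0.11, 0.385], [-0.043, 0.044, 0.2415]],
  [0.0, [0, 0.11, 0.385], [-0.043, 0.044, 0.2415]],
  [0.0, [0, 0.11, 0.385], [-0.043, 0.044, 0.2415]],
  [0.0, [0, 0.11, 0.385], [-0.043, 0.044, 0.2415]],
  [0.0, [0, 0.11, 0.385], [-0.043, 0.044, 0.2415]],
])

```text
t: 6.85
tool_pos: [0.4767, -0.0307, 0.1591]
eef_rot: [0.683, 0.711, 0.12, -0.119]
force: [-0.1, 0.3, 0.3]
gripper_width: 0.0425
gripper_force: 0.0
```

Run:
```python
from h import *
im,s=save('wrist','wrist3'); print(s['joints'].round(2),s['tool_pos'],s['eef_rot'],s['gripper_width'])
c=cam('wrist',s); print(proj(c,[[.479,-.011,.036]]))
hsv=cv2.cvtColor(im,cv2.COLOR_RGB2HSV); m=cv2.inRange(hsv,(20,125,60),(35,255,255)); 
k,l,st,ce=cv2.connectedComponentsWithStats(m); i=1+np.argmax(st[1:,4]); v,u=np.where(l==i); print(st[i])
X=ray(c,np.c_[u,v],.037)
for y in np.arange(-.12,.06,.01):
    q=X[abs(X[:,1]-y)<.0015]; 
    if len(q): print(round(y,3),q[:,0].min().round(4),q[:,0].max().round(4))
print(X[:,1].min(),X[:,1].max())
move([.479,-.010,.033],rot(-1,20),s)
```

```text
[-0.32  0.01  1.63  0.32  1.61 -0.37] [ 0.47672697 -0.03073961  0.15906612] [ 0.68294874  0.71057796  0.12035607 -0.11905627] 0.04254447276249957
[[321.28174263 221.71050783]]
[ 290  151   68  186 6270]
-0.11 0.4669 0.4999
-0.1 0.4592 0.5069
-0.09 0.4551 0.5111
-0.08 0.4529 0.5135
-0.07 0.4525 0.5141
-0.06 0.4539 0.5128
-0.05 0.4572 0.5097
-0.04 0.4624 0.5047
-0.03 0.474 0.4924
-0.02 0.4781 0.4901
-0.01 0.4778 0.4907
-0.0 0.4783 0.4903
0.01 0.4788 0.4909
0.02 0.4793 0.4905
0.03 0.479 0.4911
0.04 0.4795 0.4907
0.05 0.4791 0.4912
-0.11563906567192371 0.05467531996990121
shift [-0.09, 0.008, 0.503] turn [-0.0017, 0.0014, 0.0088]
```

View pics/wrist3.png

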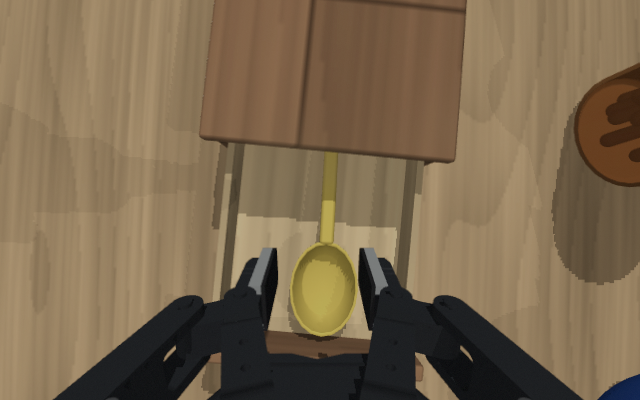

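The wrist view shows the spoon bowl at (323,288) and its handle at (327,240)-(332,155), between the open fingers. The handle centre is at x≈0.483. I'll move over the neck, then go straight down.

Run:
```python
from h import *
for z in(.12,.075,.033): move([.4835,-.010,z],rot(-1,20))
```

```text
shift [0.026, 0.03, 0.175] turn [-0.0016, 0.0012, 0.0076]
shift [-0.034, 0.028, 0.344] turn [-0.0016, 0.0012, 0.0076]
shift [-0.09, 0.027, 0.503] turn [-0.0016, 0.0012, 0.0076]
```

play_rows([
  [0.0, [0.026, 0.03, 0.1], [-0.0016, 0.0012, 0.0076]],
  [0.0, [0.026, 0.03, 0.175], [-0.0016, 0.0012, 0.0076]],
  [0.0, [0.026, 0.03, 0.175], [-0.0016, 0.0012, 0.0076]],
  [0.0, [0.006, 0.029, 0.23], [-0.0016, 0.0012, 0.0076]],
  [0.0, [-0.014, 0.028, 0.287], [-0.0016, 0.0012, 0.0076]],
  [0.0, [-0.034, 0.028, 0.344], [-0.0016, 0.0012, 0.0076]],
  [0.0, [-0.052, 0.028, 0.395], [-0.0016, 0.0012, 0.0076]],
  [0.0, [-0.067, 0.027, 0.44], [-0.0016, 0.0012, 0.0076]],
  [0.0, [-0.08, 0.027, 0.475], [-0.0016, 0.0012, 0.0076]],
  [0.0, [-0.09, 0.027, 0.503], [-0.0016, 0.0012, 0.0076]],
  [0.0, [-0.09, 0.027, 0.503], [-0.0016, 0.0012, 0.0076]],
])

```text
t: 7.82
tool_pos: [0.4843, -0.0088, 0.0339]
eef_rot: [0.697, 0.696, 0.123, -0.12]
force: [0.2, 0.1, -0.3]
gripper_width: 0.0423
gripper_force: 0.0
```

Run:
```python
from h import *
im,s=save('wrist','wrist4'); print(s['tool_pos'],R.from_quat(s['eef_rot']).as_matrix().round(3))
c=cam('wrist',s)
hsv=cv2.cvtColor(im,cv2.COLOR_RGB2HSV); m=cv2.inRange(hsv,(20,125,60),(35,255,255)); 
v,u=np.where(m>0); X=ray(c,np.c_[u,v],.037)
for y in (-.03,-.02,-.01,0,.02,.03):
    q=X[abs(X[:,1]-y)<.0015]; 
    if len(q): print(round(y,3),len(q),q[:,0].min().round(4),q[:,0].max().round(4))
```

```text
[ 0.48426179 -0.00876178  0.03385927] [[ 0.     1.     0.005]
 [ 0.941 -0.002  0.34 ]
 [ 0.34   0.004 -0.941]]
-0.03 169 0.4744 0.4925
-0.02 156 0.478 0.4905
-0.01 156 0.478 0.4905
0 152 0.478 0.4911
0.02 156 0.4785 0.4911
0.03 150 0.479 0.4911
```

View pics/wrist4.png

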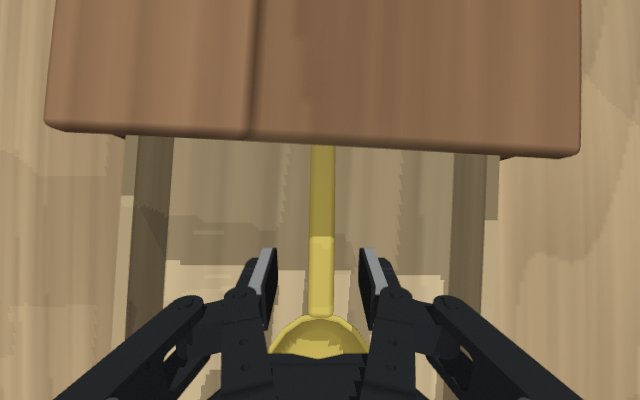

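The fingers straddle the handle at (321,280), centred, with the bowl edge at (320,317) behind the pads. Closing.

play_rows([
  [1, [0, 0, 0], [0, 0, 0]],
  [1, [0, 0, 0], [0, 0, 0]],
  [1, [0, 0, 0], [0, 0, 0]],
  [1, [0, 0, 0], [0, 0, 0]],
  [1, [0, 0, 0], [0, 0, 0]],
  [1, [0, 0, 0], [0, 0, 0]],
  [1, [0, 0, 0], [0, 0, 0]],
])

```text
t: 8.45
tool_pos: [0.4857, -0.0088, 0.0362]
eef_rot: [0.697, 0.696, 0.125, -0.119]
force: [-1.0, -0.9, 6.2]
gripper_width: 0.0115
gripper_force: 59.1
```

Run:
```python
from h import *
s=manip.get_state(); p0=s['tool_pos']; r0=R.from_quat(s['eef_rot'])
tail=np.array([.486,.136,.023]); q0=np.array([.484,-.0105,.036])
# pitch spoon about tail, bowl (−y) up: rotation about +x by -θ ; tail raised by dz
def wp(th,dz,pull=0):
    Q=R.from_euler('x',-th,degrees=True); d=pull*np.array([0,-np.cos(np.deg2rad(th+5)),np.sin(np.deg2rad(th+5))])
    T=tail+[0,0,dz]+d
    return T,Q.apply(p0-tail)+T,Q*r0,Q.apply(np.array([.484,-.114,.038])-tail)+T
for a in((0,.004),(4,.004),(8,.004),(12,.004),(15,.004),(15,.004,.03),(15,.004,.06),(15,.004,.09),(15,.004,.12),(15,.004,.15),(15,.004,.18)):
    T,P,Q,tip=wp(*a); print(a,'tip',tip.round(3),'tail',T.round(3)); move(P,Q,s)
```

```text
(0, 0.004) tip [ 0.484 -0.114  0.042] tail [0.486 0.136 0.027]
shift [0.005, 0.0, -0.015] turn [0.0, 0.0, 0.0]
(4, 0.004) tip [ 0.484 -0.112  0.059] tail [0.486 0.136 0.027]
shift [0.024, 0.0, -0.051] turn [0.0, -0.0111, -0.0001]
(8, 0.004) tip [ 0.484 -0.109  0.077] tail [0.486 0.136 0.027]
shift [0.045, 0.001, -0.086] turn [0.0, -0.0222, -0.0002]
(12, 0.004) tip [ 0.484 -0.105  0.094] tail [0.486 0.136 0.027]
shift [0.068, 0.001, -0.119] turn [0.0, -0.0333, -0.0003]
(15, 0.004) tip [ 0.484 -0.102  0.106] tail [0.486 0.136 0.027]
shift [0.087, 0.001, -0.143] turn [0.0, -0.0417, -0.0004]
(15, 0.004, 0.03) tip [ 0.484 -0.13   0.116] tail [0.486 0.108 0.037]
shift [-0.005, 0.002, -0.22] turn [0.0, -0.0417, -0.0004]
(15, 0.004, 0.06) tip [ 0.484 -0.158  0.127] tail [0.486 0.08  0.048]
shift [-0.097, 0.002, -0.297] turn [0.0, -0.0417, -0.0004]
(15, 0.004, 0.09) tip [ 0.484 -0.186  0.137] tail [0.486 0.051 0.058]
shift [-0.189, 0.003, -0.374] turn [0.0, -0.0417, -0.0004]
(15, 0.004, 0.12) tip [ 0.484 -0.214  0.147] tail [0.486 0.023 0.068]
shift [-0.282, 0.004, -0.45] turn [0.0, -0.0417, -0.0004]
(15, 0.004, 0.15) tip [ 0.484 -0.243  0.157] tail [ 0.486 -0.005  0.078]
shift [-0.374, 0.004, -0.527] turn [0.0, -0.0417, -0.0004]
(15, 0.004, 0.18) tip [ 0.484 -0.271  0.168] tail [ 0.486 -0.033  0.089]
shift [-0.466, 0.005, -0.604] turn [0.0, -0.0417, -0.0004]
```

play_rows([
  [1, [0.006, 0, -0.02], [0, 0, 0]],
  [1, [0.006, 0, -0.025], [0, -0.002, 0]],
  [1, [0.015, 0, -0.042], [0, -0.0055, 0]],
  [1, [0.025, 0, -0.06], [0, -0.011, 0]],
  [1, [0.035, 0, -0.077], [0, -0.0165, 0]],
  [1, [0.046, 0, -0.095], [0, -0.022, 0]],
  [1, [0.057, 0, -0.112], [0, -0.028, 0]],
  [1, [0.068, 0, -0.128], [0, -0.033, 0]],
  [1, [0.08, 0, -0.143], [0, -0.038, 0]],
  [1, [0.08, 0, -0.143], [0, -0.038, 0]],
  [1, [0.08, 0, -0.143], [0, -0.038, 0]],
  [1, [0.08, 0, -0.143], [0, -0.038, 0]],
])

```text
t: 9.45
tool_pos: [0.4846, -0.0019, 0.0755]
eef_rot: [0.707, 0.706, 0.04, -0.036]
force: [0.3, -0.4, -0.7]
gripper_width: 0.0114
gripper_force: 58.6
```

Run:
```python
from h import *
a,s=save('scene','scene5'); b,_=save('side','side5')
o=np.hstack([cv2.resize(a[140:260,320:440],(400,400)),cv2.resize(b[160:300,180:320],(400,400))]); cv2.imwrite('pics/v5.png',o[:,:,::-1])
# spoon tip triangulated roughly: yellow top-most region
for n,I in(('scene',a),('side',b)):
    h=cv2.cvtColor(I,cv2.COLOR_RGB2HSV); m=cv2.inRange(h,(20,125,60),(35,255,255)); k,l,st,ce=cv2.connectedComponentsWithStats(m); i=1+np.argmax(st[1:,4]); v,u=np.where(l==i)
    X=ray(cam(n),np.c_[u,v],.10); j=X[:,1].argsort()[:6]; print(n,st[i],'far end if z=.10',X[j].mean(0))
p=s['tool_pos'];r0=R.from_quat(s['eef_rot']);print(p,r0.as_matrix()[:,2])
for d in(.03,.06,.09,.12,.15,.18): move(p+d*np.array([0,-np.cos(np.deg2rad(19)),np.sin(np.deg2rad(19))]),r0,s)
```

```text
scene [354 159  22  25 266] far end if z=.10 [ 0.48309403 -0.10413185  0.1       ]
side [262 220  31  27 557] far end if z=.10 [ 0.47264548 -0.10764585  0.1       ]
[ 0.48456799 -0.0018955   0.07545426] [ 0.0063718   0.10745886 -0.99418911]
shift [-0.109, 0.0, -0.051] turn [0.0, 0.0, 0.0]
shift [-0.217, 0.001, -0.102] turn [0.0, 0.0, 0.0]
shift [-0.326, 0.001, -0.153] turn [0.0, 0.0, 0.0]
shift [-0.434, 0.002, -0.204] turn [0.0, 0.0, 0.0]
shift [-0.543, 0.002, -0.255] turn [0.0, 0.0, 0.0]
shift [-0.652, 0.003, -0.306] turn [0.0, 0.0, 0.0]
```

View pics/v5.png

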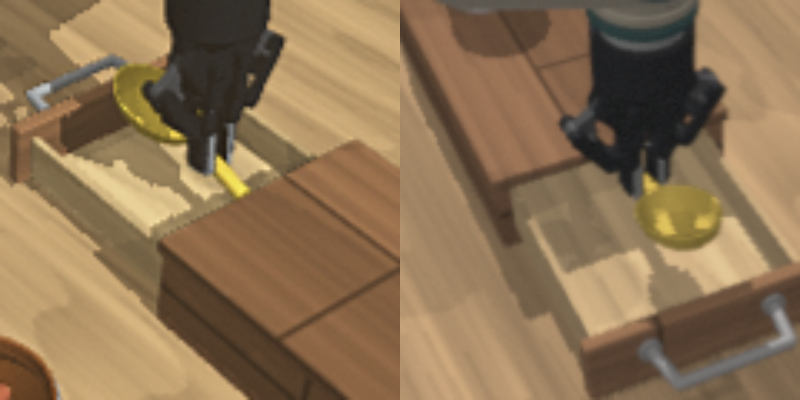

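The spoon hangs at a slant, bowl clear of the drawer floor (tip ≈ 0.10 high by both cameras) and tail still under the top, with no force on the wrist. Now drawing it out along the handle.

play_rows([
  [1, [-0.03, 0, -0.014], [0, 0, 0]],
  [1, [-0.08, 0, -0.038], [0, 0, 0]],
  [1, [-0.13, 0, -0.061], [0, 0, 0]],
  [1, [-0.18, 0, -0.085], [0, 0, 0]],
  [1, [-0.23, 0, -0.108], [0, 0, 0]],
  [1, [-0.28, 0, -0.132], [0, 0, 0]],
  [1, [-0.33, 0, -0.155], [0, 0, 0]],
  [1, [-0.38, 0.001, -0.179], [0, 0, 0]],
  [1, [-0.43, 0.002, -0.202], [0, 0, 0]],
  [1, [-0.48, 0.002, -0.226], [0, 0, 0]],
  [1, [-0.54, 0.002, -0.255], [0, 0, 0]],
  [1, [-0.54, 0.002, -0.255], [0, 0, 0]],
])

```text
t: 10.55
tool_pos: [0.4851, -0.1459, 0.1259]
eef_rot: [0.707, 0.705, 0.04, -0.034]
force: [0.4, 0.3, -1.0]
gripper_width: 0.0113
gripper_force: 58.6
```

play_rows([
  [1, [0, 0, -0.05], [0, 0, 0]],
  [1, [0, 0, -0.12], [0, 0, 0]],
  [1, [0, 0, -0.2], [0, 0, 0]],
  [1, [0, 0, -0.28], [0, 0, 0]],
  [1, [0, 0, -0.36], [0, 0, 0]],
  [1, [0, 0, -0.44], [0, 0, 0]],
  [1, [0, 0, -0.5], [0, 0, 0]],
  [1, [0, 0, -0.54], [0, 0, 0]],
  [1, [0, 0, -0.56], [0, 0, 0]],
  [1, [0, 0, -0.56], [0, 0, 0]],
  [1, [0, 0, -0.56], [0, 0, 0]],
  [1, [0, 0, -0.56], [0, 0, 0]],
])

```text
t: 11.55
tool_pos: [0.4835, -0.1578, 0.2625]
eef_rot: [0.707, 0.706, 0.04, -0.037]
force: [0.1, 0.3, -0.7]
gripper_width: 0.0113
gripper_force: 58.6
```

Run:
```python
from h import *
a,s=save('scene','scene6'); b,_=save('side','side6'); print(s['tool_pos'],s['gripper_width'],s['gripper_force'],s['force'])
o=np.hstack([a,b]); cv2.imwrite('pics/v6.png',cv2.resize(o,(800,250),interpolation=cv2.INTER_AREA)[:,:,::-1])
```

```text
[ 0.48345108 -0.15776718  0.26248077] 0.011278701901541616 58.56578528881073 [ 0.05893007  0.3494785  -0.73403837]
```

View pics/v6.png

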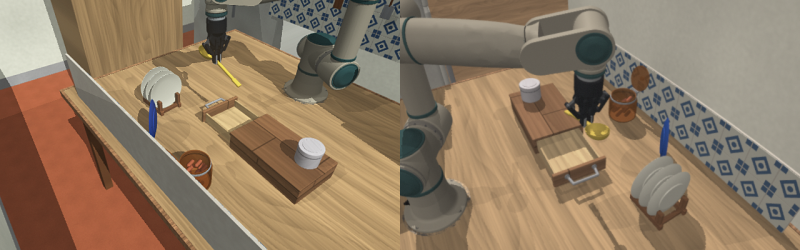

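The spoon is out and free in the air; the tin, jar and plates have not moved. By geometry the tail is about 0.21 m high. Settling, then handing in.

play_rows([
  [1, [0, 0, 0], [0, 0, 0]],
  [1, [0, 0, 0], [0, 0, 0]],
  [1, [0, 0, 0], [0, 0, 0]],
  [1, [0, 0, 0], [0, 0, 0]],
  [1, [0, 0, 0], [0, 0, 0]],
  [1, [0, 0, 0], [0, 0, 0]],
])

```text
t: 12.15
tool_pos: [0.4838, -0.158, 0.2639]
eef_rot: [0.707, 0.706, 0.04, -0.035]
force: [-0.4, -0.0, -0.7]
gripper_width: 0.0115
gripper_force: 58.6
```

```bash
python3 -c "
from workcell import manip
print(manip.job_done())"
```

```text
the job is handed in; nothing more can be done
None
```

I pulled the drawer to its stop, drew the spoon out at a slant without forcing it, and handed the job in at about 12 s with the spoon held still, its tail an estimated 0.21 m above the shelf; no verdict came back.

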